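Reset the orange trip box under its push-latch cover

ROBOT

A 6-joint arm with a two-finger parallel gripper is mounted at the origin on the work surface; the furniture and walls round the work are solid. World frame = base frame: x ahead of the robot, y to its left, z up, the work surface at z = 0. Lengths are in m, angles in rad, forces in N, time in s.
With the tool pointing down it reaches from about 0.35 to 1 m from the base axis. Payload 7.1 kg.
Tool frame: the origin (TCP) lies between the finger pads; the fingertips stand 22 mm ahead of it and the grasp point (between the pads) lies 3 mm ahead of it; x points along the fingers, y is the direction in which the jaws open and shut, and the axes are right-handed (so a half turn about x gives the same grasp; the last joint's range is limited). The gripper opens to 85 mm and grips with 20 to 120 N. Pads are 22 mm wide; open, the fingers measure 114 mm over their backs; the gripper's body (76 mm by 85 mm) begins 54 mm behind the grasp point. The pads swing forward as they close: fully open they stand 13 mm farther back than shut.
Start: joints at [1.216, 0.423, 1.63, -0, 1.089, -0.019], TCP at [0.206, 0.59, 0.253] pointing down, gripper open.
Joint ranges: [-3, 3], [-0.9, 2.11], [0.09, 2.58], [-1.31, 4.45], [0.11, 2.69], [-2.54, 2.54]. Speed limits (rad/s): [2.39, 2.39, 3.01, 3.14, 3.14, 3.14].

INTERFACE

Orientations are given as a rotation vector (axis times angle).
In Python, from rig import manip gives the robot as it stands. The module is installed in compiled form; this text tells all that it offers. Calls block until the motion is done:
- manip.move_to(position, orientation): joint-space move of the TCP to a pose.
- manip.servo_line(position, orientation=None, rate=0.15): straight line of the TCP; orientation=None keeps the orientation; rate is the mean speed in m/s.
- manip.set_joints(angles): joint-space move.
- manip.command_gripper(opening, f_grip=None): finger opening in m; f_grip is the grip in N (None keeps the last); returns when the fingers have stopped.
- manip.hold(seconds).
- manip.solve_ik(position, orientation): joint angles nearest the present ones, or None.
- manip.camera(name): name is "scene" or "top"; returns a dict with "image" (400x640x3 uint8, red, green, blue), "fx", "fy", "cx", "cy" (pixels), "cam_to_world" (4x4, takes a point from camera to world coordinates). Camera axes: x right, y down, z forward; pixel columns grow to the right and rows downward; lengths in m; the calibration is good to about 2 mm. A picture is of the moment at which its call begins. There is no depth.
A pose or a line that the arm cannot do raises manip.IKError and nothing moves.
- manip.sign_off(): hands the job in, once; it reports no verdict.
Readings, each from a call of its own:
- manip.get_time(): time.
- manip.get_joint_positions(): joint angles.
- manip.get_joint_vel(): joint speeds.
- manip.get_tau(): joint torques, N m.
- manip.get_position(): TCP position.
- manip.get_ee_rot(): TCP orientation.
- manip.get_contact_force(): force on the tool from outside, world axes, zero at the start.
- manip.get_torque(): the same for the moment, N m.
- manip.get_width(): finger opening in m.
Only numpy, scipy, OpenCV 4.12 (cv2) and the standard library are available. Lean on these libraries where they do the work, as an engineer would, in place of code of your own. Each camera call takes 0.05 s, during which the arm holds its last target.

TASK

One of the two trip boxes has an orange push-latch cover: press that cover so that the latch lets go and it springs fully open, then press the red button under it all the way down and let it come back up. Then push the orange cover shut and press it until it latches flush. Do it all by touch; leave the blue cover shut and do not shift or pick up the small things standing around.

Things in the scene. Friction and masses are not known exactly. Their poses are not given: they have to be found in the camera images.
- orange_box: White trip box with the orange cover, fixed to the table, 130 x 120 mm, 60 mm high. Origin: centre of its underside; x points from the cover's free edge to the hinge (away from the robot, give or take the yaw), y along the hinge, z up. The opening in its top spans x -36 to +41, y -44 to +44 mm; the hinge line lies at x +40, z 58 mm. 
- orange_cover (a joint): Angle of the orange cover (rad): 0 to 0.003 latched flush; negative pressed below flush (stop at -0.078, the free edge 5.8 mm down); 1.75 fully open, 10 degrees past upright. A spring always drives it open. Latched: press the pad 4.5 mm or more below flush (4 to 8 N) and let go, and it springs fully open in about a second; a shallower press leaves it latched.
- orange_cover_pad (a point): Centre of the black ribbed press pad (14 x 40 mm) on the outer face of the orange cover, 62 mm from the hinge line; moves with the cover; at 60 mm height when latched. z axis: the outward normal. The cover is a plate 74 mm from hinge to free edge, 86 mm wide, 4 mm thick; open, its outer face looks away from the opening.
- orange_cover_hinge (a point): Middle of the orange cover's hinge line, 58 mm above the table, fixed; axes as the box. To shut the open cover, push its outer face over from behind the hinge (2 to 4 N near the edge) until it lies down, then press the pad 4.5 mm or more below flush (to the stop) and let go: it stays flush. Pressed less, it springs up again.
- orange_button_top (a point): Centre of the top face of the round red push button (26 mm diameter) under the orange cover, at 47 mm height, 13 mm below the box's top, 40 mm from the hinge line. Only reachable from above with the cover open.
- orange_button (a joint): Travel of the red button: 0 up, 0.006 m fully down; it springs back. Fully down takes about 4 N.
- blue_box: An identical trip box with a blue cover, to be left shut. Same sizes and frame.
- blue_cover (a joint): Angle of the blue cover (rad), as for the orange one: 0 latched flush; it pops open if pressed.
- film_pot: Loose black film pot with grey lid, 34 mm diameter, 50 mm high, standing between the boxes. Origin: centre of the underside.
- compass: Loose plotting compass, 44 mm across, 11 mm high. Origin: centre of the underside.
- adapter: Loose small black plug adapter, a block 30 x 50 x 22 mm. Origin: centre of the underside.
- eraser: Loose eraser in a blue sleeve, 21 x 50 x 12 mm. Origin: centre of the underside.
- hex_bolt: Loose steel bolt standing on its head, 21 x 18 mm, 32 mm high. Origin: centre of the underside.

How it is judged:
On the way, in this order (a step that is already met when the one before it is completed fails the run):
1. the orange cover has sprung open (beyond 1.4 rad) (value of joint orange_cover above 1.4 rad), for 0.1 s.
2. the red button is pressed down at least 4.5 of its 6 mm while the orange cover is open (value of joint orange_button above 0.0045 m and value of joint orange_cover above 1 rad), for 0.05 s.
3. the orange cover is pressed below flush to make the latch catch (below -0.03 rad) (value of joint orange_cover below -0.03 rad), for 0.05 s.
At the end, for the whole second after the job is handed in: The orange cover stays latched flush by itself (within 0.03 rad of 0, 2 mm at its edge), the red button is back up (within 1.5 mm) and the blue cover is still latched flush (under 0.03 rad) (value of joint orange_cover between -0.03 and 0.03 rad and value of joint orange_button below 0.0015 m and value of joint blue_cover below 0.03 rad); the robot touches nothing.
It fails at once if the blue cover springs open (value of joint blue_cover above 0.15 rad).
It fails at once if a small thing standing around is shifted or lifted by more than 15 mm (distance of any of film_pot, compass, adapter, eraser, hex_bolt from where it was at the start of the episode above 0.015 m).
It also fails if it takes over 56 s, if anything falls off the work surface, if the arm or the gripper's body presses on something with over 40 N, if the wrist force passes 120 N, or if a joint passes its speed limit or range.

## Working session

There is one attempt and no reset: what is moved stays moved. The work goes in short steps, each a Python script; the robot and the scene stay as the last script left them, time stands still between calls to the robot, and variables do not carry over. Pictures are saved under pics/ and viewed, and the job is handed in when it is done.

```bash
mkdir -p pics
python3 - <<'E'
from rig import manip
import cv2,numpy as np
for n in("scene","top"):
    c=manip.camera(n); cv2.imwrite(f"pics/{n}0.png",c["image"][:,:,::-1])
    np.savez(f"{n}0.npz",**c); print(n,c["fx"],c["fy"],c["cx"],c["cy"]);print(np.round(c["cam_to_world"],3))
print(manip.get_time(),manip.get_position(),manip.get_ee_rot(),manip.get_width())
E
```

```text
scene 511.07899877771655 511.07899877771655 324.8911813521282 205.70223901165207
[[-8.76e-01 -3.61e-01  3.20e-01  5.00e-02]
 [-4.83e-01  6.54e-01 -5.82e-01  9.66e-01]
 [ 1.00e-03 -6.65e-01 -7.47e-01  1.26e+00]
 [ 0.00e+00  0.00e+00  0.00e+00  1.00e+00]]
top 384.73492602669523 384.73492602669523 317.7565379296455 200.13460994046517
[[-0.113 -0.968  0.224  0.334]
 [-0.994  0.111 -0.023  0.013]
 [-0.003 -0.225 -0.974  1.068]
 [ 0.     0.     0.     1.   ]]
0.1 [0.20576643 0.58964784 0.25259944] [ 0.26242888  1.55495972 -0.26467194] 0.08553278228369487
```

```bash
ls -la .
```

```text
total 1516
drwxr-xr-x  3 agent agent   4096 Dec  7 15:46 .
drwxr-xr-x 23 root  root    4096 Dec  7 15:46 ..
drwxr-xr-x  2 agent agent   4096 Dec  7 15:46 pics
-rw-r--r--  1 agent agent 769624 Dec  7 15:46 scene0.npz
-rw-r--r--  1 agent agent 769624 Dec  7 15:46 top0.npz
```

View pics/scene0.png

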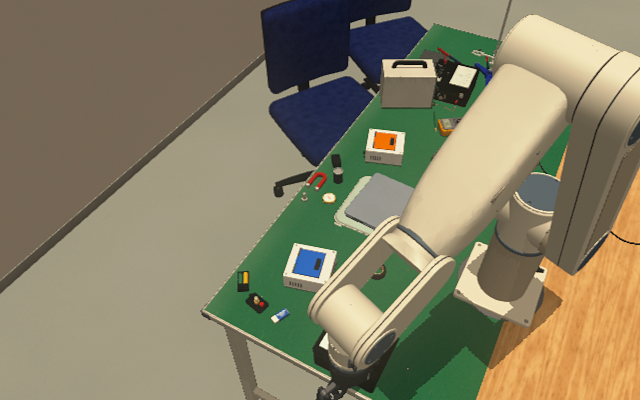

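View pics/top0.png

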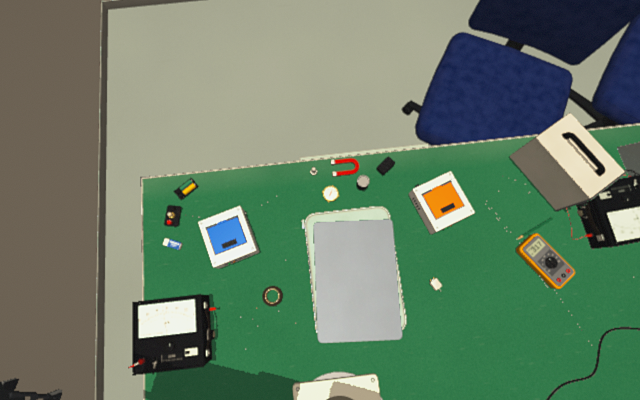

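Top view: the orange box is at about (443,202) with its black pad at (450,210). The blue box is at (228,238), the film pot at (363,182), the adapter at (386,166), and the case lies right of and beyond the orange box. Next I measure the orange box in both views.

```bash
cat > h.py <<'E'
import numpy as np,cv2
def ray(c,u,v,z):
    T=c["cam_to_world"];d=T[:3,:3]@np.array([(u-c["cx"])/c["fx"],(v-c["cy"])/c["fy"],1]);o=T[:3,3]
    return o+d*(z-o[2])/d[2]
E
python3 - <<'E'
from h import *
for n,roi in(("top",(400,480,160,240)),("scene",(355,415,120,175))):
    c=dict(np.load(n+"0.npz"));im=c["image"];x0,x1,y0,y1=roi
    s=im[y0:y1,x0:x1];hsv=cv2.cvtColor(s,cv2.COLOR_RGB2HSV)
    def biggest(m):
        cs,_=cv2.findContours(m.astype(np.uint8),cv2.RETR_EXTERNAL,cv2.CHAIN_APPROX_NONE);return max(cs,key=cv2.contourArea)
    org=(hsv[...,0]<22)&(hsv[...,1]>140)&(hsv[...,2]>120)
    k=biggest(org);r=cv2.minAreaRect(k);b=cv2.boxPoints(r)+[x0,y0]
    P=np.array([ray(c,*p,.06) for p in b]);print(n,"cover",np.round(P,4).tolist(),P.mean(0),[np.linalg.norm(P[i]-P[i-1]) for i in(0,1)])
    m=np.zeros(org.shape,np.uint8);cv2.fillConvexPoly(m,cv2.convexHull(k),1)
    pad=(m>0)&(hsv[...,2]<110)
    kk=biggest(pad);rr=cv2.minAreaRect(kk);ys,xs=np.nonzero(pad);pc=(xs.mean()+x0,ys.mean()+y0)
    print("pad",pc,ray(c,*pc,.061),[np.round(ray(c,*(p+[x0,y0]),.06),4).tolist() for p in cv2.boxPoints(rr)])
    w=(hsv[...,1]<60)&(hsv[...,2]>200)|org|(m>0); k=biggest(w);b=cv2.boxPoints(cv2.minAreaRect(k))+[x0,y0]
    P=np.array([ray(c,*p,.06) for p in b]);print("boxtop",np.round(P,4).tolist(),P.mean(0),[np.linalg.norm(P[i]-P[i-1]) for i in(0,1)])
    cv2.imwrite(f"pics/{n}_crop.png",cv2.resize(s[:,:,::-1],None,fx=7,fy=7,interpolation=cv2.INTER_CUBIC))
E
```

```text
top cover [[0.5493, -0.2919, 0.06], [0.5827, -0.3726, 0.06], [0.509, -0.3967, 0.06], [0.4768, -0.317, 0.06]] [ 0.52944743 -0.34454889  0.06      ] [np.float64(0.07673128414909804), np.float64(0.08735332580880169)]
pad (np.float64(447.14814814814815), np.float64(206.62962962962962)) [ 0.50873235 -0.35207084  0.061     ] [[0.5055, -0.3346, 0.06], [0.5177, -0.3684, 0.06], [0.5074, -0.3713, 0.06], [0.4953, -0.3375, 0.06]]
boxtop [[0.5678, -0.2679, 0.06], [0.6139, -0.3812, 0.06], [0.4855, -0.4215, 0.06], [0.4421, -0.3106, 0.06]] [ 0.52733711 -0.34531735  0.06      ] [np.float64(0.13276843568828567), np.float64(0.12238876206252883)]
scene cover [[0.5492, -0.2889, 0.06], [0.58, -0.3688, 0.06], [0.5071, -0.3941, 0.06], [0.4787, -0.3137, 0.06]] [ 0.52872859 -0.34138591  0.06      ] [np.float64(0.07474676436526057), np.float64(0.08568539665796797)]
pad (np.float64(390.36), np.float64(140.6)) [ 0.51042658 -0.35085386  0.061     ] [[0.5176, -0.3642, 0.06], [0.5083, -0.3693, 0.06], [0.4953, -0.3399, 0.06], [0.5045, -0.3348, 0.06]]
boxtop [[0.5665, -0.2657, 0.06], [0.6102, -0.376, 0.06], [0.4854, -0.4191, 0.06], [0.4473, -0.3079, 0.06]] [ 0.52733808 -0.34219581  0.06      ] [np.float64(0.12648296758046884), np.float64(0.11863229711447276)]
```

```bash
cat >> h.py <<'E'
from scipy.spatial.transform import Rotation as R
A=np.radians(20.5);C=np.array([.527,-.344,0])
def w(bx,by,z): return C+np.array([np.cos(A)*bx-np.sin(A)*by,np.sin(A)*bx+np.cos(A)*by,z])
def rot(tilt=0,flip=1):
    s=np.sin(tilt);x=np.array([np.cos(A)*s,np.sin(A)*s,-np.cos(tilt)])
    y=flip*np.array([-np.sin(A),np.cos(A),0]);return R.from_matrix(np.c_[x,y,np.cross(x,y)])
def tcp(bx,by,z,tilt=0,flip=1):
    "TCP pose placing fingertip centre at box coords"
    r=rot(tilt,flip);return w(bx,by,z)-r.as_matrix()[:,0]*.022, r.as_rotvec()
E
python3 - <<'E'
from h import *
from rig import manip
t=dict(np.load("top0.npz"));s=dict(np.load("scene0.npz"))
def tri(a,b):
    L=[]
    for c,(u,v) in((t,a),(s,b)):
        T=c["cam_to_world"];d=T[:3,:3]@np.array([(u-c["cx"])/c["fx"],(v-c["cy"])/c["fy"],1]);L.append((T[:3,3],d/np.linalg.norm(d)))
    M=sum(np.eye(3)-np.outer(d,d) for o,d in L);q=sum((np.eye(3)-np.outer(d,d))@o for o,d in L);return np.linalg.solve(M,q)
print("handle",tri((582,140),(410,63)))
for h in(.1,.15,.2): print(h,[np.round(ray(t,*p,h),3).tolist() for p in((512,157),(575,115),(560,207))])
def inbox(p): d=p-C; return np.cos(A)*d[0]+np.sin(A)*d[1],-np.sin(A)*d[0]+np.cos(A)*d[1],p[2]
print(inbox(tri((582,140),(410,63))))
for f in(1,-1):
  for a in((-.022,0,.12,0),(-.022,0,.055,0),(-.003,0,.04,.26),(.1,.01,.2,0),(.085,.01,.11,0)):
    p,o=tcp(*a,f);q=manip.solve_ik(p,o);print(f,a,None if q is None else np.round(q,2))
E
```

```text
handle [ 0.60396509 -0.68265164  0.16464219]
0.1 [[0.615, -0.534, 0.1], [0.713, -0.731, 0.1], [0.468, -0.625, 0.1]]
0.15 [[0.6, -0.505, 0.15], [0.694, -0.692, 0.15], [0.461, -0.592, 0.15]]
0.2 [[0.586, -0.477, 0.2], [0.674, -0.654, 0.2], [0.454, -0.559, 0.2]]
(np.float64(-0.046507249473067724), np.float64(-0.34415931621686513), np.float64(0.1646421934963192))
1 (-0.022, 0, 0.12, 0) None
1 (-0.022, 0, 0.055, 0) None
1 (-0.003, 0, 0.04, 0.26) None
1 (0.1, 0.01, 0.2, 0) [-0.47  0.54  1.51  0.    1.09 -2.4 ]
1 (0.085, 0.01, 0.11, 0) [-0.49  0.64  1.58  0.    0.92 -2.41]
-1 (-0.022, 0, 0.12, 0) [-0.63  0.55  1.72 -0.    0.87  0.59]
-1 (-0.022, 0, 0.055, 0) [-0.63  0.65  1.74 -0.    0.76  0.59]
-1 (-0.003, 0, 0.04, 0.26) [-0.71  0.66  1.81  0.42  0.59  0.16]
-1 (0.1, 0.01, 0.2, 0) [-0.47  0.54  1.51 -0.    1.09  0.74]
-1 (0.085, 0.01, 0.11, 0) [-0.49  0.64  1.58 -0.    0.92  0.73]
```

Run:
```python
import cv2
a=cv2.imread("pics/scene0.png")[0:190,330:530];cv2.imwrite("pics/case.png",cv2.resize(a,None,fx=3,fy=3,interpolation=cv2.INTER_CUBIC))
```

```text
(no output)
```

View pics/case.png

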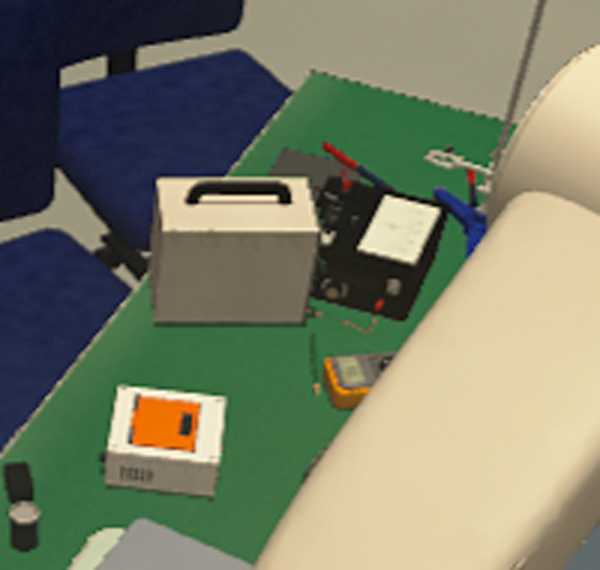

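The measured cover (75–77 x 86–87 mm) and box top (127–133 x 119–122 mm) match the sizes given. The case stands well clear. I close the gripper, move above the pad and press down with force feedback.

Run:
```python
from h import *
from rig import manip
manip.command_gripper(0.0)
p,o=tcp(-.024,0,.14,0,-1); manip.move_to(p,o)
p,o=tcp(-.024,0,.066,0,-1); manip.servo_line(p,o,rate=.1)
manip.hold(.2)
f0=manip.get_contact_force();print(manip.get_time(),f0,manip.get_position()-p,manip.get_width())
z=.066
while z>.050:
    z-=.001
    p,o=tcp(-.024,0,z,0,-1); manip.servo_line(p,o,rate=.02)
    f=manip.get_contact_force()-f0;tz=manip.get_position()[2]-.022
    print(round(z,4),round(tz,4),np.round(f,1))
    if f[2]>14:break
print(manip.get_time())
```

```text
5.4167 [-0.3328956  -0.52899138 -0.33852839] [ 0.00037586 -0.00027518  0.0007632 ] 0.000248220494333448
0.065 0.0651 [ 0.1 -0.1  0. ]
0.064 0.0639 [-0.7  0.3  0.7]
0.063 0.0629 [-0.4  0.3  0.3]
0.062 0.0619 [0.5 0.3 0.6]
0.061 0.0609 [-0.2  0.9  0.2]
0.06 0.0602 [-0.7  0.4  3.3]
0.059 0.0592 [-1.2  1.2  5. ]
0.058 0.0582 [0.1 1.  5.2]
0.057 0.0572 [-1.1  0.3  4.6]
0.056 0.0562 [-0.2  0.4  5.8]
0.055 0.0555 [-0.3  1.7  8.1]
0.054 0.0553 [-3.5  2.  15.7]
8.4167
```

Run:
```python
from h import *
from rig import manip
p,o=tcp(-.045,0,.075,0,-1); manip.servo_line(p,o,rate=.12)
p,o=tcp(-.11,0,.15,0,-1); manip.servo_line(p,o,rate=.2)
manip.hold(.8)
c=manip.camera("top");cv2.imwrite("pics/t1.png",cv2.resize(c["image"][120:280,340:540,::-1],None,fx=3,fy=3))
c=manip.camera("scene");cv2.imwrite("pics/s1.png",cv2.resize(c["image"][80:200,330:530,::-1],None,fx=3,fy=3))
print(manip.get_time(),manip.get_contact_force())
```

```text
10.3667 [0.87888488 0.24907865 0.77239308]
```

View pics/t1.png

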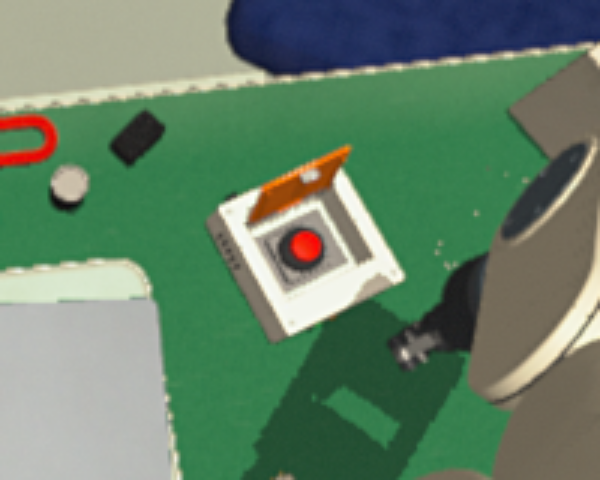

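View pics/s1.png

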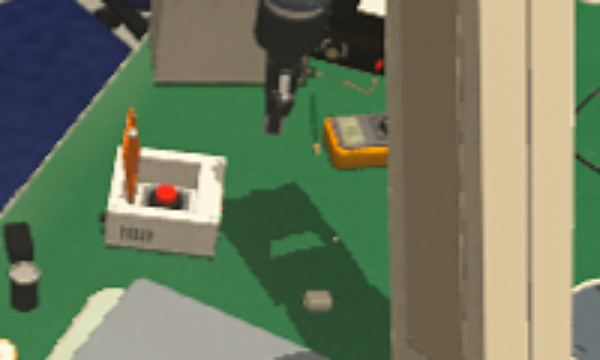

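The cover is fully open in both views. The red button shows in the enlarged top crop at about (306,246), roughly (442,202) in the full image. I check its position, then press with the tool tilted away from the cover.

Run:
```python
from h import *
from rig import manip
c=manip.camera("top");h=cv2.cvtColor(c["image"],cv2.COLOR_RGB2HSV)
m=((h[...,0]<6)|(h[...,0]>174))&(h[...,1]>150)&(h[...,2]>100);m[:, :425]=0;m[:,460:]=0;m[:180]=0;m[220:]=0
ys,xs=np.nonzero(m);b=ray(c,xs.mean(),ys.mean(),.045);print(m.sum(),xs.mean(),ys.mean(),b,"expect",w(0,0,.045))
if np.linalg.norm((b-w(0,0,.045))[:2])>.008: raise SystemExit("disagree")
t=.26
p,o=tcp(-.05,0,.13,t,-1); manip.move_to(p,o)
p,o=tcp(-.006,0,.09,t,-1); manip.servo_line(p,o,rate=.1)
p,o=tcp(-.004,0,.056,t,-1); manip.servo_line(p,o,rate=.06)
manip.hold(.2);f0=manip.get_contact_force();print(f0,manip.get_time())
z=.056
while z>.036:
    z-=.001
    p,o=tcp(-.004,0,z,t,-1); manip.servo_line(p,o,rate=.02)
    f=manip.get_contact_force()-f0
    print(round(z,4),np.round(f,1),np.round((manip.get_position()-p)*1e3,1))
    if f[2]>14 or np.linalg.norm(f[:2])>8:break
manip.hold(.15);print(manip.get_time())
p,o=tcp(-.006,0,.09,t,-1); manip.servo_line(p,o,rate=.1)
p,o=tcp(-.06,0,.16,t,-1); manip.servo_line(p,o,rate=.15)
c=manip.camera("top");cv2.imwrite("pics/t2.png",cv2.resize(c["image"][120:280,340:540,::-1],None,fx=3,fy=3))
print(manip.get_time())
```

```text
87 441.4712643678161 201.55172413793105 [ 0.52719335 -0.34517907  0.045     ] expect [ 0.527 -0.344  0.045]
[-0.82978989  0.48941237 -0.4068458 ] 12.5083
0.055 [ 0.8 -1.3  1. ] [0.  0.  0.1]
0.054 [ 2.1 -0.4  0.5] [-0.1  0.1 -0.1]
0.053 [ 0.4 -0.4  0.3] [-0.   0.1 -0.1]
0.052 [ 1.  -0.5  0.6] [-0.1  0.  -0.1]
0.051 [ 0.6 -0.5  0.4] [-0.   0.  -0.1]
0.05 [ 1.1 -0.5  0.7] [-0.   0.  -0.1]
0.049 [ 1.5 -0.5  1.2] [ 0.1 -0.1  0.1]
0.048 [ 0.8 -0.7  1.5] [ 0.1 -0.1  0.1]
0.047 [ 0.9 -0.   2.3] [ 0.1 -0.1  0.1]
0.046 [ 0.7 -0.7  3. ] [ 0.1 -0.1  0. ]
0.045 [ 1.4 -0.8  2.8] [ 0.1 -0.1  0. ]
0.044 [ 1.3 -1.8  3.2] [ 0.1 -0.1  0. ]
0.043 [ 1.4 -0.9  3.6] [ 0.1 -0.1  0. ]
0.042 [-1.6 -0.4  9.4] [ 0.2 -0.1  0.6]
0.041 [-3.8  1.2 16.9] [ 0.2 -0.2  1.4]
16.4083
17.8417
```

View pics/t2.png

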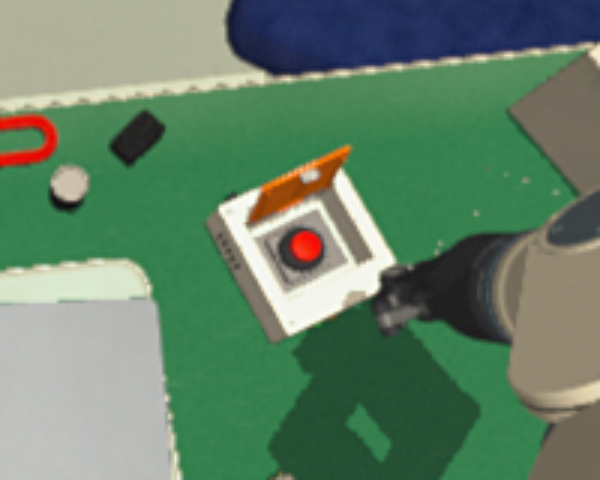

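Force rose gently over 6 mm, then sharply at the stop, so the button went fully down. In the picture it is back up at about (306,246), with the cover still open. Now I go over behind the hinge and swing the cover shut along an arc.

Run:
```python
from h import *
from rig import manip
p,o=tcp(-.06,0,.20,0,-1); manip.move_to(p,o)
p,o=tcp(.10,0,.20,0,-1); manip.servo_line(p,o,rate=.2)
p,o=tcp(.10,0,.108,0,-1); manip.servo_line(p,o,rate=.15)
manip.hold(.2);f0=manip.get_contact_force();print(f0,manip.get_time())
r=.060
for th in np.r_[np.arange(1.7,.15,-.1),.12]:
    bx=.040-r*np.cos(th)+.002*np.sin(th)+.011; z=.058+r*np.sin(th)+.002*np.cos(th)
    p,o=tcp(bx,0,z,0,-1); manip.servo_line(p,o,rate=.06)
    f=manip.get_contact_force()-f0
    print(round(th,2),round(bx,4),round(z,4),np.round(f,1))
    if np.linalg.norm(f)>20: print("stop");break
print(manip.get_time())
c=manip.camera("scene");cv2.imwrite("pics/s3.png",cv2.resize(c["image"][80:200,330:530,::-1],None,fx=3,fy=3))
c=manip.camera("top");cv2.imwrite("pics/t3.png",cv2.resize(c["image"][120:280,340:540,::-1],None,fx=3,fy=3))
```

```text
[ 1.13797098 -0.31895058  0.9727293 ] 20.1833
1.7 0.0607 0.1172 [ 0.6  1.3 -1.1]
1.6 0.0548 0.1179 [ 1.4  2.4 -2. ]
1.5 0.0488 0.118 [ 2.   1.1 -1. ]
1.4 0.0428 0.1175 [ 0.7  2.8 -1. ]
1.3 0.0369 0.1163 [1.2 3.3 0.9]
1.2 0.0311 0.1146 [1.2 2.4 1. ]
1.1 0.0256 0.1124 [0.6 2.1 1.6]
1.0 0.0203 0.1096 [0.2 1.5 1.4]
0.9 0.0153 0.1062 [0.3 0.9 2.1]
0.8 0.0106 0.1024 [0.1 0.4 2. ]
0.7 0.0064 0.0982 [0.4 0.  2.5]
0.6 0.0026 0.0935 [0.5 1.1 3.7]
0.5 -0.0007 0.0885 [ 0.2 -0.1  3.2]
0.4 -0.0035 0.0832 [0.7 1.1 2.1]
0.3 -0.0057 0.0776 [-0.5  0.1  3.8]
0.2 -0.0074 0.0719 [-0.6  0.4  4.1]
0.12 -0.0083 0.0672 [-1.4  0.3  4.4]
25.0083
```

View pics/s3.png

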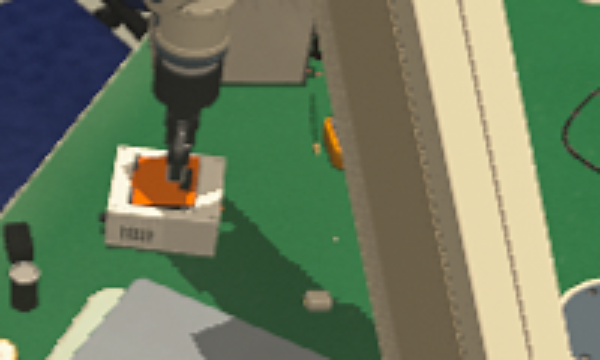

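View pics/t3.png

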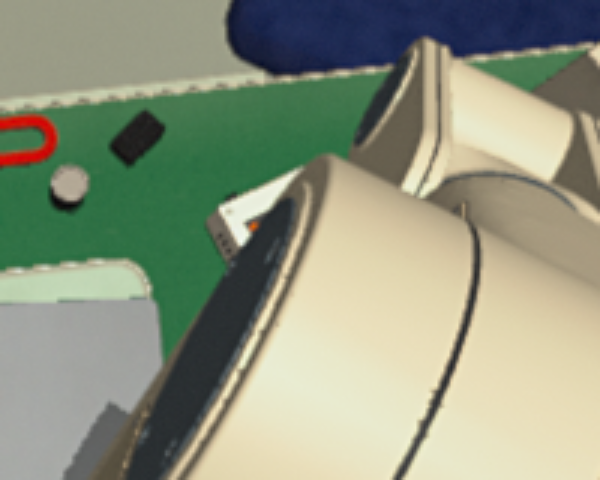

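The scene view shows the fingertip at about (180,180) holding the cover almost shut; the arm hides it in the top view. Next I slide to the pad, press to the stop and release straight up.

Run:
```python
from h import *
from rig import manip
for bx,z in((-.012,.0645),(-.018,.0625),(-.021,.0605)):
    p,o=tcp(bx,0,z,0,-1); manip.servo_line(p,o,rate=.04);print(bx,z,np.round(manip.get_contact_force(),1))
while z>.0505:
    z-=.001
    p,o=tcp(-.021,0,z,0,-1); manip.servo_line(p,o,rate=.02)
    f=manip.get_contact_force();print(round(z,4),round(manip.get_position()[2]-.022,4),np.round(f,1))
    if f[2]>20:break
manip.hold(.2)
p,o=tcp(-.021,0,.075,0,-1); manip.servo_line(p,o,rate=.04)
print(np.round(manip.get_contact_force(),1))
p,o=tcp(-.12,0,.17,0,-1); manip.servo_line(p,o,rate=.15)
p,o=tcp(-.13,-.05,.2,0,-1); manip.servo_line(p,o,rate=.15)
manip.hold(1)
for n,(a,b,c_,d) in(("scene",(80,200,330,530)),("top",(120,280,340,540))):
    c=manip.camera(n);cv2.imwrite(f"pics/{n}4.png",cv2.resize(c["image"][a:b,c_:d,::-1],None,fx=3,fy=3));cv2.imwrite(f"pics/{n}4f.png",c["image"][:,:,::-1])
print(manip.get_time())
```

```text
-0.012 0.0645 [ 3.8 -0.1  5.2]
-0.018 0.0625 [ 1.6 -1.3  5. ]
-0.021 0.0605 [ 0.9 -0.9  4.2]
0.0595 0.0595 [ 0.  -0.4  5.8]
0.0585 0.0585 [-0.1 -0.9  5.4]
0.0575 0.0575 [ 0.2 -0.4  5. ]
0.0565 0.0566 [-0.9 -1.1  4.8]
0.0555 0.0557 [ 0.3 -0.9  7.1]
0.0545 0.0555 [-2.7  0.2 13.6]
0.0535 0.0554 [-5.3  1.5 20.5]
[1.3 0.9 0.9]
31.2833
```

View pics/scene4.png

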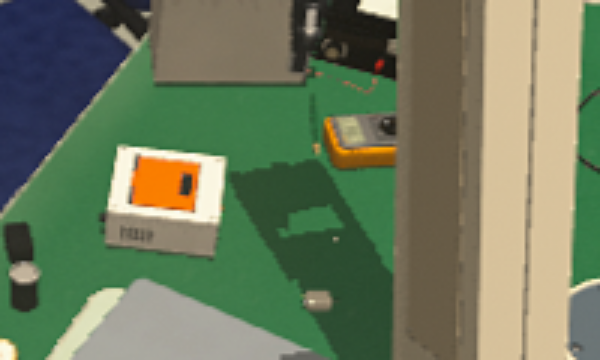

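View pics/top4f.png

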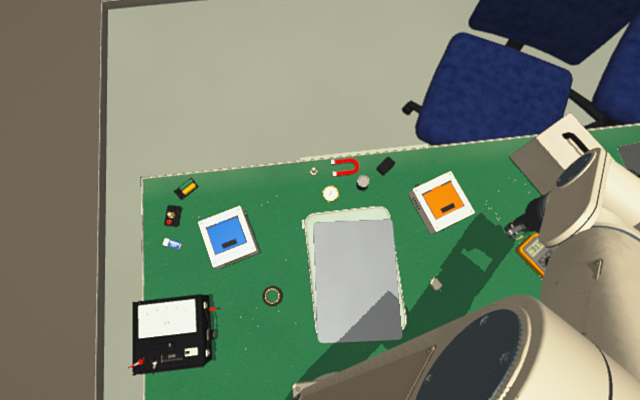

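The orange cover is flush (top view about (443,202)), the blue one is shut at (228,238), and the small things are where they were. The gripper is clear at 0.2 m, so I hand in.

Run:
```python
from rig import manip
print(manip.get_contact_force(),manip.get_time()); manip.sign_off()
```

```text
[ 0.14967244 -0.06270216 -0.55662332] 31.2833
the job is handed in; nothing more can be done
```

The job is done and handed in at 31.3 s of the 56 s allowed; the interface reports no verdict.

- **Opening:** I pressed the orange pad until the force jumped to about 16 N at the stop. It then sprang fully open, as both camera views showed.
- **Button:** I pressed it through about 6 mm until the force jumped to about 17 N at the stop. The next picture showed it back up with the cover still open.
- **Shutting:** I swung the cover over from behind the hinge with no more than about 4.5 N. I then pressed the pad to the stop again, at about 20 N, and let go.

In the last pictures, taken more than a second after release, the orange cover lies flush and the blue cover is shut. The small things look unmoved by eye; I did not measure their positions. The gripper stood clear, with only about 0.6 N of sensor noise. Joint angles cannot be read directly, so "flush" and "fully down" rest on the pictures and the force readings. No check failed or disagreed.

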